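Load the reagent caddy

ROBOT

A 7-joint arm with a two-finger parallel gripper is mounted at the origin on the work surface. World frame = base frame: x ahead of the robot, y to its left, z up, the work surface at z = 0. Lengths are in mm, angles in rad, forces in N, time in s.
With the tool pointing down it reaches from about 400 to 900 mm from the base axis. Payload 5.5 kg.
Tool frame: the origin (TCP) lies at the very end of the fingers, on their centre line; the grasp point (between the pads) lies 19 mm behind it; z points along the fingers, y is the line along which they close (so a half turn about z gives the same grasp; the last joint's range is limited). The gripper opens to 92 mm and grips with 3 to 60 N. Pads are 19 mm wide; open, the fingers measure 130 mm over their backs; the gripper's body (75 mm by 190 mm) begins 47 mm behind the grasp point.
Start: joints at [1.58, 0.501, -0.427, 1.55, 0.221, 1.138, -0.21], TCP at [163.239, -629.168, 226.729] pointing down, gripper open.
Joint ranges: [-2.88, 2.88], [-0.31, 2.03], [-1.54, 1.56], [0.2, 2.42], [-1.41, 4.55], [0.19, 2.02], [-2.57, 2.57]. Speed limits (rad/s): [2.57, 2.57, 3.14, 3.14, 3.14, 3.14, 3.14].

INTERFACE

Orientations are given as a unit quaternion [x, y, z, w].
In Python, from cell import arm gives the robot as it stands. Calls block until the motion is done:
- arm.goto(position, orientation): joint-space move of the TCP to a pose.
- arm.move_l(position, rot=None, velocity=150): straight line of the TCP; rot=None keeps the orientation; velocity is the mean speed in mm/s.
- arm.movej(angles): joint-space move.
- arm.release() and arm.grab(squeeze=None): open the fingers fully, or close them until they stop; squeeze is the grip in N (None keeps the last).
- arm.wait(seconds).
- arm.inverse_kinematics(position, orientation): joint angles nearest the present ones, or None.
- arm.get_image(name): name is "side" or "top"; returns the picture (384x512x3 uint8, blue, green, red); there is no depth.
- arm.camera_params(name): a dict with "fx", "fy", "cx", "cy" (pixels), "R" (3x3) and "t" (3): a world point X has camera coordinates R X + t. Camera axes: x right, y down, z forward; pixel columns grow to the right and rows downward; lengths in mm; the calibration is good to about 2 mm. A picture is of the moment at which its call begins. camera_params takes no time and is no camera call.
A pose or a line that the arm cannot do raises arm.Unreachable and nothing moves.
- arm.finish_job(): hands the job in; it is judged then, once.
Readings, each from a call of its own:
- arm.read_time(): time.
- arm.read_qpos(): joint angles.
- arm.read_qvel(): joint speeds.
- arm.read_joint_efforts(): joint torques, N m.
- arm.read_tool_pos(): TCP position.
- arm.read_orientation(): TCP orientation.
- arm.read_force(): force on the tool from outside, world axes, zero at the start.
- arm.read_torque(): the same for the moment, N m.
- arm.read_grip_width(): finger opening in mm.
- arm.read_gripper_force(): force on a finger pad.
Only numpy, scipy, OpenCV 4.12 (cv2) and the standard library are available. Lean on these libraries where they do the work, as an engineer would, in place of code of your own. Each camera call takes 0.05 s, during which the arm holds its last target. There are 200 camera calls.

TASK

Load the two tall capped bottles and the two short capped jars into the grey caddy, one upright in each compartment: both tall bottles first, in the back row along the high wall with the hand bar, and only then the jars in the front row. Set each one down on the caddy's floor before letting go, do not knock any of them over, and leave the wash bottle with the bent spout and the jar without a lid standing where they are.

Things in the scene. Friction and masses are not known exactly. Their poses are not given: they have to be found in the camera images.
- tall_bottle_1: Tall screw-capped bottle, upright: off-white round body 50 mm diameter, paper label, shoulder from 78 to 100 mm height, white cap 33 mm diameter from 111 to 135 mm height; 135 mm tall, about 170 g. Loose. Origin: centre of its underside, z up. Grip it by the cap. The two tall bottles are interchangeable.
- tall_bottle_2: Tall screw-capped bottle, upright: off-white round body 50 mm diameter, paper label, shoulder from 78 to 100 mm height, white cap 33 mm diameter from 111 to 135 mm height; 135 mm tall, about 170 g. Loose. Origin: centre of its underside, z up. Grip it by the cap. The two tall bottles are interchangeable.
- short_jar_1: Short screw-capped jar, upright: off-white round body 54 mm diameter, paper label, white flat cap 54 mm diameter from 61 to 85 mm height; 85 mm tall, about 160 g. Loose. Origin: centre of its underside, z up. Grip it by the cap. The two jars are interchangeable.
- short_jar_2: Short screw-capped jar, upright: off-white round body 54 mm diameter, paper label, white flat cap 54 mm diameter from 61 to 85 mm height; 85 mm tall, about 160 g. Loose. Origin: centre of its underside, z up. Grip it by the cap. The two jars are interchangeable.
- wash_bottle: Look-alike that stays: wash bottle with the same 50 mm body as the tall bottles, but on top a 16 mm high collar and a thin bent spout that sticks out 50 mm along its own +x and rises to 135 mm. Loose; does not belong in the caddy. Origin: centre of its underside, z up.
- open_jar: Look-alike that stays: jar without a lid, the same 54 mm body as the short jars but open at the top (you see into it), 78 mm tall. Loose; does not belong in the caddy. Origin: centre of its underside, z up.
- caddy: Grey open caddy fixed to the bench, 160 mm (x) by 208 mm (y). Origin: centre of its underside; +x to its back, +y left, z up. Floor 5 mm thick; walls and two crossing dividers 4 mm thick, 40 mm high; only the back wall (+x) is higher, with a hand bar up to 63 mm. 2 x 2 compartments, 74 (x) by 98 mm (y) inside: back row centred at x = +39 mm, front row at x = -39 mm, each at y = +51 and -51 mm.
Mind the look-alikes: they are no part of the job. What is shaped like the tall_bottle_1 but green or orange is not meant.

How it is judged (in metres and radians):
On the way, in this order (a step that is already met when the one before it is completed fails the run):
1. both tall bottles stand in the back row of the caddy, one in each compartment (x of tall_bottle_1 in the frame of caddy between 0.019 and 0.059 m and z of each of tall_bottle_1, tall_bottle_2 in the frame of caddy below 0.011 m and angle between each of tall_bottle_1, tall_bottle_2's own z axis and vertical below 0.12 rad and y of tall_bottle_1 in the frame of caddy between -0.082 and 0.082 m and (y of tall_bottle_1 in the frame of caddy above 0.02 m or y of tall_bottle_1 in the frame of caddy below -0.02 m) and x of tall_bottle_2 in the frame of caddy between 0.019 and 0.059 m and y of tall_bottle_2 in the frame of caddy between -0.082 and 0.082 m and (y of tall_bottle_2 in the frame of caddy above 0.02 m or y of tall_bottle_2 in the frame of caddy below -0.02 m)), for 0.2 s.
2. then both short jars stand in the front row, one in each compartment (x of short_jar_1 in the frame of caddy between -0.059 and -0.019 m and z of each of short_jar_1, short_jar_2 in the frame of caddy below 0.011 m and angle between each of short_jar_1, short_jar_2's own z axis and vertical below 0.12 rad and y of short_jar_1 in the frame of caddy between -0.082 and 0.082 m and (y of short_jar_1 in the frame of caddy above 0.02 m or y of short_jar_1 in the frame of caddy below -0.02 m) and x of short_jar_2 in the frame of caddy between -0.059 and -0.019 m and y of short_jar_2 in the frame of caddy between -0.082 and 0.082 m and (y of short_jar_2 in the frame of caddy above 0.02 m or y of short_jar_2 in the frame of caddy below -0.02 m)), for 0.2 s.
At the end, for the whole second after the job is handed in: Tall bottles in the back and jars in the front compartments, one each: within 20 mm of the row's centre line, 20 to 82 mm from the middle divider, underside within 6 mm of the floor, upright within 0.12 rad, at rest; wash bottle and lidless jar within 30 mm of their starts (all of step 1 and all of step 2 and linear speed of each of tall_bottle_1, tall_bottle_2, short_jar_1, short_jar_2 below 0.02 m/s and angular speed of each of tall_bottle_1, tall_bottle_2, short_jar_1, short_jar_2 below 0.2 rad/s and distance of each of wash_bottle, open_jar from where it was at the start of the episode below 0.03 m); the robot touches nothing.
It fails at once if a short jar is set into the caddy while a tall bottle is not yet standing in the back row (((horizontal distance between short_jar_1 and caddy below 0.1 m and z of short_jar_1 in the frame of caddy below 0.03 m) or (horizontal distance between short_jar_2 and caddy below 0.1 m and z of short_jar_2 in the frame of caddy below 0.03 m)) and not (x of tall_bottle_1 in the frame of caddy between 0.019 and 0.059 m and z of each of tall_bottle_1, tall_bottle_2 in the frame of caddy below 0.011 m and angle between each of tall_bottle_1, tall_bottle_2's own z axis and vertical below 0.12 rad and y of tall_bottle_1 in the frame of caddy between -0.082 and 0.082 m and (y of tall_bottle_1 in the frame of caddy above 0.02 m or y of tall_bottle_1 in the frame of caddy below -0.02 m) and x of tall_bottle_2 in the frame of caddy between 0.019 and 0.059 m and y of tall_bottle_2 in the frame of caddy between -0.082 and 0.082 m and (y of tall_bottle_2 in the frame of caddy above 0.02 m or y of tall_bottle_2 in the frame of caddy below -0.02 m))).
It fails at once if a bottle or jar is let go above the caddy's floor ((horizontal distance between tall_bottle_1 and caddy below 0.12 m and z of tall_bottle_1 in the frame of caddy above 0.02 m and contact force between the fingers and tall_bottle_1 below 0.02 N) or (horizontal distance between tall_bottle_2 and caddy below 0.12 m and z of tall_bottle_2 in the frame of caddy above 0.02 m and contact force between the fingers and tall_bottle_2 below 0.02 N) or (horizontal distance between short_jar_1 and caddy below 0.12 m and z of short_jar_1 in the frame of caddy above 0.02 m and contact force between the fingers and short_jar_1 below 0.02 N) or (horizontal distance between short_jar_2 and caddy below 0.12 m and z of short_jar_2 in the frame of caddy above 0.02 m and contact force between the fingers and short_jar_2 below 0.02 N)).
It fails at once if a bottle or jar is knocked over (angle between any of tall_bottle_1, tall_bottle_2, short_jar_1, short_jar_2's own z axis and vertical above 0.7 rad).
It fails at once if the wash bottle or the lidless jar is moved from its place or tipped ((distance of wash_bottle from where it was at the start of the episode above 0.03 m or angle between wash_bottle's own z axis and vertical above 0.5 rad) or (distance of open_jar from where it was at the start of the episode above 0.03 m or angle between open_jar's own z axis and vertical above 0.5 rad)).
It also fails if it takes over 120 s, if anything falls off the work surface, if the arm or the gripper's body presses on something with over 40 N, if the wrist force passes 120 N, or if a joint passes its speed limit or range.

## Working session

There is one attempt and no reset: what is moved stays moved. The work goes in short steps, each a Python script; the robot and the scene stay as the last script left them, time stands still between calls to the robot, and variables do not carry over. Pictures are saved under pics/ and viewed, at most 14 in all, crops included, and the job is handed in when it is done.

```bash
mkdir -p pics
python3 - <<'E'
from cell import arm
import cv2,numpy as np
for n in("top","side"):
    cv2.imwrite(f"pics/{n}0.png",arm.get_image(n)); p=arm.camera_params(n)
    R=np.array(p["R"]);print(n,p["fx"],p["fy"],p["cx"],p["cy"],(-R.T@np.array(p["t"])).round(0),R.round(3).tolist())
print(arm.read_orientation(),arm.read_time())
E
```

```text
top 490.62362102717407 490.62362102717407 258.55418355720184 185.33828096040966 [ 300.  -17. 1416.] [[-0.027, -0.999, -0.018], [-0.991, 0.029, -0.132], [0.133, 0.014, -0.991]]
side 457.73357365157995 457.73357365157995 252.46786270418085 196.17274415804917 [328. 940. 767.] [[-0.985, -0.17, -0.021], [-0.088, 0.612, -0.786], [0.146, -0.773, -0.618]]
[ 9.91954068e-01  1.26595287e-01 -7.90817694e-05 -8.67713180e-04] 0.1
```

View pics/top0.png

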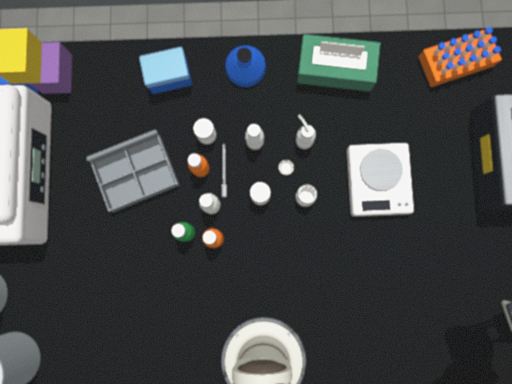

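View pics/side0.png

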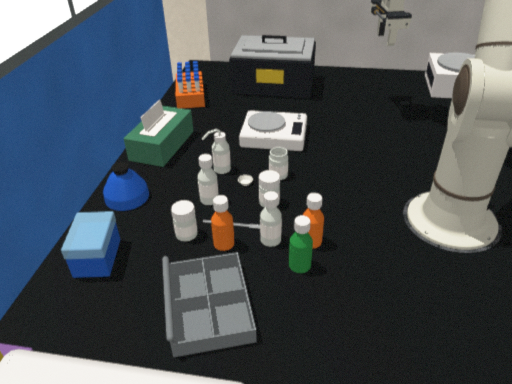

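The top view shows tall bottles near (255,135) and (209,202), and capped jars near (205,130) and (260,193). The wash bottle is at (306,136), the open jar at (306,195), and the caddy centre is near (133,171) with its back wall at the upper left. The side view shows the same tall bottles at (208,180) and (271,220), and the jars at (185,220) and (269,190).

Run:
```python
import cv2,numpy as np
for n,(x0,y0,w,h),k in(("top",(80,100,250,160),3.2),("side",(140,110,200,250),2.4)):
    im=cv2.imread(f"pics/{n}0.png")
    hsv=cv2.cvtColor(im,cv2.COLOR_BGR2HSV)
    for thr in (225,):
        m=((hsv[...,2]>thr)&(hsv[...,1]<40)).astype(np.uint8)
        c,l,s,ce=cv2.connectedComponentsWithStats(m)
        for i in range(1,c):
            x,y=ce[i]
            if x0<x<x0+w and y0<y<y0+h and s[i,4]>12: print(n,thr,s[i],ce[i].round(1))
    cr=im[y0:y0+h,x0:x0+w]
    cv2.imwrite(f"pics/{n}_crop.png",cv2.resize(cr,None,fx=k,fy=k,interpolation=cv2.INTER_CUBIC))
```

```text
top 225 [194 119  19  18 273] [203.  127.6]
top 225 [302 120  12  17  94] [307.5 130.6]
top 225 [248 125  12  11 108] [253.4 129.8]
top 225 [188 154  13  12 111] [193.7 159.5]
top 225 [280 163  12  11 101] [285.5 168.1]
top 225 [251 183  19  19 291] [259.9 191.8]
top 225 [299 191  16  12 130] [306.1 196.7]
top 225 [200 194  12  12 121] [205.8 199.6]
top 225 [172 224  12  13 117] [177.8 230. ]
top 225 [203 231  13  13 122] [209.1 236.9]
side 225 [140 111  36  25 223] [159.2 124. ]
side 225 [240 112  65  28 673] [275.  127.8]
side 225 [215 133  10   5  26] [219.8 134.8]
side 225 [199 155  12   6  58] [204.7 157.5]
side 225 [260 171  19  11 178] [269.1 176.1]
side 225 [241 177  10   7  48] [246.1 180.1]
side 225 [264 192  14   8  89] [270.3 195.4]
side 225 [308 194  13   8  84] [314.2 197.3]
side 225 [213 196  14   8  85] [219.8 199.5]
side 225 [172 201  21  14 227] [182.1 207.3]
side 225 [295 216  15   9 103] [302.  220.2]
```

View pics/top_crop.png

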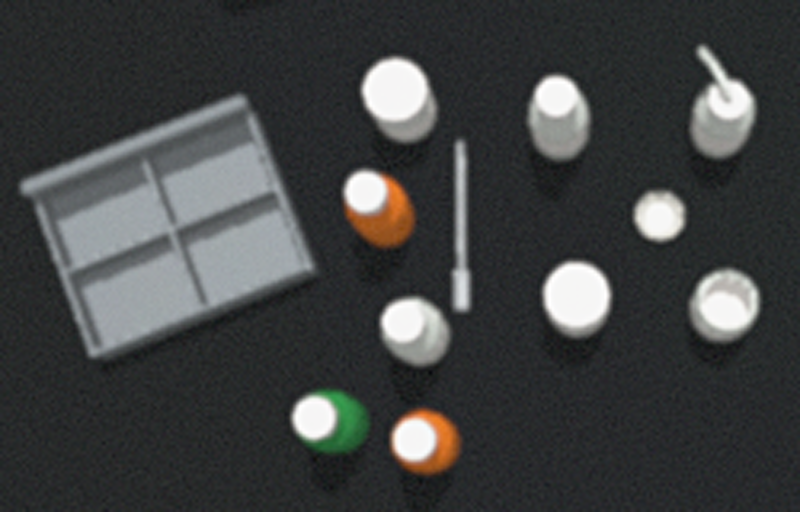

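View pics/side_crop.png

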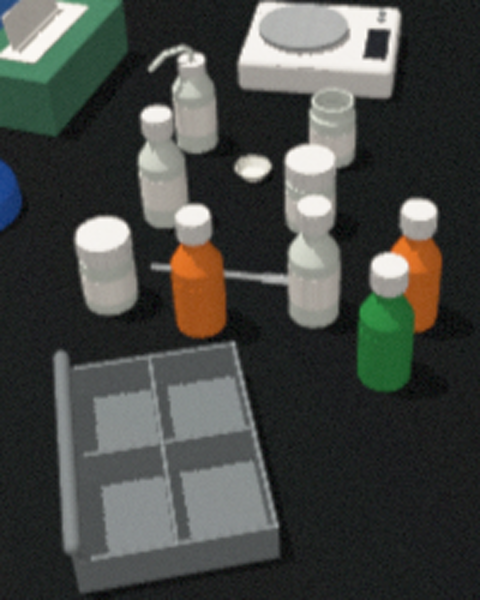

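```bash
cat > h.py <<'E'
from cell import arm
import numpy as np, cv2
from scipy.spatial.transform import Rotation as Ro
P={}
for n in("top","side"):
    p=arm.camera_params(n); P[n]=(np.array([[p["fx"],0,p["cx"]],[0,p["fy"],p["cy"]],[0,0,1]]),np.array(p["R"]),np.array(p["t"]))
def tri(a,b):
    M=[K@np.c_[R,t] for K,R,t in(P["top"],P["side"])]
    X=cv2.triangulatePoints(M[0],M[1],np.array(a,float),np.array(b,float)).ravel(); return X[:3]/X[3]
def plane(n,uv,z):
    K,R,t=P[n]; d=R.T@np.linalg.solve(K,[*uv,1]); c=-R.T@t; return c+d*(z-c[2])/d[2]
def down(phi): # closing line (tool y) at world angle phi
    return (Ro.from_euler("z",phi-np.pi/2)*Ro.from_quat([1,0,0,0])).as_quat()
E
python3 - <<'E'
from h import *
S=lambda x,y:(x/2.4+140,y/2.4+110); T=lambda x,y:(x/3.2+80,y/3.2+100)
caps=dict(tallA=((253.4,129.8),(204.7,157.5)),tallB=((205.8,199.6),(270.3,195.4)),jarA=((203,127.6),(182.1,207.3)),jarB=((259.9,191.8),(269.1,176.1)),
 orange1=((193.7,159.5),(219.8,199.5)),orange2=((209.1,236.9),(314.2,197.3)),green=((177.8,230),(302,220.2)))
for k,(a,b) in caps.items():
    z=85 if "jar" in k else 135
    print(k,tri(a,b).round(0),"plane",plane("top",a,z).round(0),plane("side",b,z).round(0))
print("openjar",plane("top",T(725,305),60).round(),"wash",plane("top",T(720,130),50).round())
pts=dict(FR=(T(316,268),S(235,343)),FL=(T(95,356),S(278,527)),X=(T(173,233),S(162,440)),L=(T(70,270),S(176,545)),R=(T(278,195),S(152,357)),F=(T(205,303),S(252,430)))
src=np.array([[-80,-104],[-80,104],[0,0],[0,102],[0,-102],[-78,0]],float);D=[]
for k,(a,b) in pts.items():
    D.append([plane(n,q,40)[:2] for n,q in(("top",a),("side",b))]);print(k,tri(a,b).round(0),np.round(D[-1],0).tolist())
D=np.array(D)
for d in(D[:,0],D[:,1],D.mean(1)):
    U,_,Vt=np.linalg.svd((src-src.mean(0)).T@(d-d.mean(0)));R=(U@Vt).T;o=d.mean(0)-R@src.mean(0)
    print("caddy",o.round(1),np.arctan2(R[1,0],R[0,0]).round(3),"res",(src@R.T+o-d).round(0).tolist())
E
```

```text
tallA [623.  11. 134.] plane [622.  11. 135.] [623.  11. 135.]
tallB [438. 141. 135.] plane [438. 141. 135.] [439. 141. 135.]
jarA [646. 152.  85.] plane [645. 152.  85.] [646. 152.  85.]
jarB [461.  -2.  85.] plane [460.  -2.  85.] [462.  -1.  85.]
orange1 [547. 172. 135.] plane [546. 171. 135.] [548. 171. 135.]
orange2 [341. 133. 135.] plane [340. 133. 135.] [341. 134. 135.]
green [361. 215. 135.] plane [360. 215. 135.] [362. 214. 135.]
openjar [ 450. -131.   60.] wash [ 607. -133.   50.]
FR [498. 230.  33.] [[495.0, 229.0], [498.0, 236.0]]
FL [424. 426.  36.] [[423.0, 425.0], [425.0, 428.0]]
X [534. 357.  39.] [[530.0, 356.0], [536.0, 358.0]]
L [502. 451.  31.] [[500.0, 448.0], [500.0, 457.0]]
R [566. 263.  38.] [[562.0, 262.0], [569.0, 265.0]]
F [466. 329.  32.] [[467.0, 327.0], [463.0, 336.0]]
caddy [533.5 354.8] 0.349 res [[-1.0, 1.0], [0.0, 0.0], [3.0, -1.0], [-1.0, 3.0], [6.0, -3.0], [-7.0, 1.0]]
caddy [536.  360.4] 0.352 res [[-1.0, -1.0], [-0.0, 2.0], [-1.0, 2.0], [0.0, -1.0], [2.0, -0.0], [-0.0, -2.0]]
caddy [534.7 357.6] 0.35 res [[-1.0, 0.0], [-0.0, 1.0], [1.0, 0.0], [-0.0, 1.0], [4.0, -2.0], [-4.0, -1.0]]
```

```bash
cat >> h.py <<'E'
C=np.array([535.5,358.0]);YAW=0.35
def cad(x,y): return C+Ro.from_euler("z",YAW).as_matrix()[:2,:2]@[x,y]
def reach(xy,z,phi):
    for f in(phi,phi+np.pi,phi-np.pi):
        if all(arm.inverse_kinematics([*xy,h],down(f)) is not None for h in z): return down(f)
    raise SystemExit(f"no IK {xy} {phi}")
def run(xy,phi,dst,ztcp,zhi,pphi=YAW+np.pi/2):
    d=cad(*dst); q=reach(xy,(ztcp,zhi),phi); qd=reach(d,(ztcp+5,zhi),pphi)
    arm.goto([*xy,zhi],q); arm.move_l([*xy,ztcp],velocity=150)
    arm.grab(25); arm.wait(.2); w=arm.read_grip_width()
    print("grip",w,arm.read_gripper_force(),arm.read_tool_pos())
    if w<25: arm.release(); raise SystemExit("missed")
    f0=arm.read_force()
    arm.move_l([*xy,zhi],velocity=150); arm.goto([*d,zhi],qd)
    print("lift",arm.read_force()-f0,arm.read_grip_width())
    arm.move_l([*d,ztcp+20],velocity=150); arm.wait(.2); f0=arm.read_force()
    for z in range(12,1,-1):
        arm.move_l([*d,ztcp+z],velocity=20); f=arm.read_force()[2]-f0[2]
        if abs(f)>3: break
    print("set at",z,f,arm.read_grip_width())
    arm.release(); arm.wait(.2); arm.move_l([*d,zhi],velocity=150); print("t",arm.read_time())
def snap(tag):
    for n in("top","side"): cv2.imwrite(f"pics/{n}_{tag}.png",arm.get_image(n))
E
python3 - <<'E'
from h import *
print(arm.read_qpos())
for xy,ph in(((438,141),1.66),((623,11),0.),((646,152),1.37),((461,-2),1.57)): reach(xy,(60,110,300),ph)
run((438,141),1.66,(39,51),104,300)
snap("1")
E
```

```text
[ 1.580186    0.5017549  -0.42680287  1.55133853  0.2207984   1.13829359
 -0.21028066]
grip 31.712312510815842 24.999813437461853 [437.93037562 140.95266146 103.92288532]
lift [ 0.25524559 -0.71080598  0.74571367] 31.59610547189969
set at 4 6.00482071764817 31.746296747115696
t 15.0083
```

View pics/side_1.png

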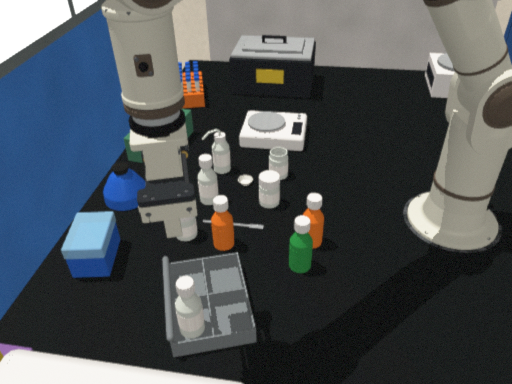

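The first bottle stands in the back-left compartment, around (190,310), and nothing else has moved.

Run:
```python
from h import *
run((623,11),0.,(39,-51),104,300)
arm.goto([450,0,300],down(np.pi/2)) if arm.inverse_kinematics([450,0,300],down(np.pi/2)) is not None else arm.goto([450,0,300],down(-np.pi/2))
snap("2")
for s,z in(("top",140),):
    hsv=cv2.cvtColor(cv2.imread("pics/top_2.png"),cv2.COLOR_BGR2HSV); m=((hsv[...,2]>225)&(hsv[...,1]<40)).astype(np.uint8)
    c,l,st,ce=cv2.connectedComponentsWithStats(m)
    R=Ro.from_euler("z",-YAW).as_matrix()[:2,:2]
    for i in range(1,c):
        if 80<ce[i][0]<230 and 100<ce[i][1]<220 and st[i,4]>40:
            p=plane("top",ce[i],z)[:2]; print(ce[i].round(),p.round(),(R@(p-C)).round())
```

```text
grip 31.548251326329574 24.99988317489624 [623.00755968  10.97759387 103.94917024]
lift [ 0.27877157 -0.90340943 -1.07345478] 31.063888785979493
set at 4 6.888442232956263 31.371957579613273
t 32.9667
[203. 128.] [630. 145.] [  16. -233.]
[225. 154.] [557.  87.] [ -73. -262.]
[135. 144.] [591. 327.] [ 42. -48.]
[100. 159.] [554. 420.] [39. 52.]
[192. 160.] [545. 176.] [ -54. -174.]
```

View pics/top_2.png

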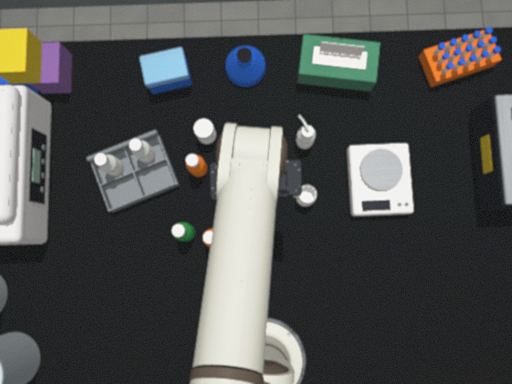

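Both bottles stand in the back row, with caps at (100,159) and (135,144), about (39,52) and (42,-48) mm in the caddy frame. Jars next.

Run:
```python
from h import *
run((461,-2),1.57,(-40,56),57,270)
snap("3")
```

```text
grip 52.8889339240647 25.000251084566116 [461.09011198  -2.19659686  57.05885361]
lift [ 0.5362325   0.24993847 -4.53891415] 52.56919133314786
set at 4 9.947429475668217 52.58031123446746
t 47.075
```

View pics/side_3.png

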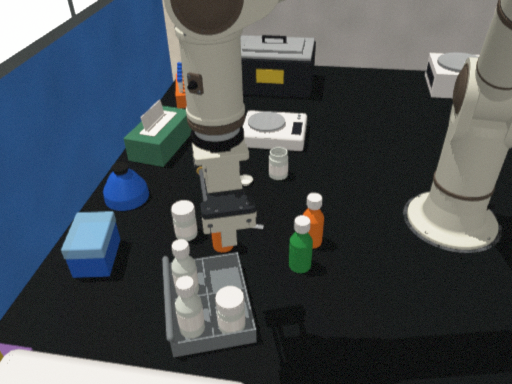

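The first jar stands in the front-left compartment at (230,312). The last jar is still at (184,220).

Run:
```python
from h import *
run((646,152),1.37,(-40,-50),57,270)
q=arm.read_qpos().copy(); q[0]-=1.2; arm.movej(q)
snap("4")
a,b=cv2.imread("pics/top_4.png"),cv2.imread("pics/side_4.png")
cv2.imwrite("pics/both4.png",np.hstack([cv2.resize(a[90:270,70:340],(400,267)),cv2.resize(b[110:370,140:340],(400,520))[:267*1+0]]) if 0 else np.hstack([cv2.copyMakeBorder(cv2.resize(a[90:270,70:340],(400,267)),0,253,0,0,0),cv2.resize(b[110:370,140:340],(400,520))]))
hsv=cv2.cvtColor(a,cv2.COLOR_BGR2HSV); m=((hsv[...,2]>225)&(hsv[...,1]<40)).astype(np.uint8)
c,l,st,ce=cv2.connectedComponentsWithStats(m); R=Ro.from_euler("z",-YAW).as_matrix()[:2,:2]
for i in range(1,c):
    if 80<ce[i][0]<330 and 100<ce[i][1]<240 and st[i,4]>40:
        print(ce[i].round(1),*[(R@(plane("top",ce[i],z)[:2]-C)).round() for z in(140,90)])
```

```text
grip 52.97496949002971 25.000147372484207 [646.00226527 151.76049936  57.06109308]
lift [ 1.8720426   2.18717908 -2.57129852] 52.51531246804886
set at 4 9.270053602644097 52.74766830999724
t 59.8833
[307.5 130.6] [ -95. -488.] [ -85. -497.]
[134.9 144. ] [ 42. -48.] [ 57. -39.]
[ 99.9 158.7] [39. 52.] [54. 65.]
[191.5 159.5] [ -53. -174.] [ -42. -170.]
[285.5 168.1] [-167. -396.] [-160. -401.]
[149.3 175.1] [-51. -55.] [-39. -47.]
[113.  189.1] [-51.  47.] [-39.  59.]
[305.7 196.3] [-256. -417.] [-252. -423.]
[177.8 230. ] [-214.  -75.] [-209.  -67.]
[209.1 236.9] [-261. -145.] [-258. -140.]
```

View pics/both4.png

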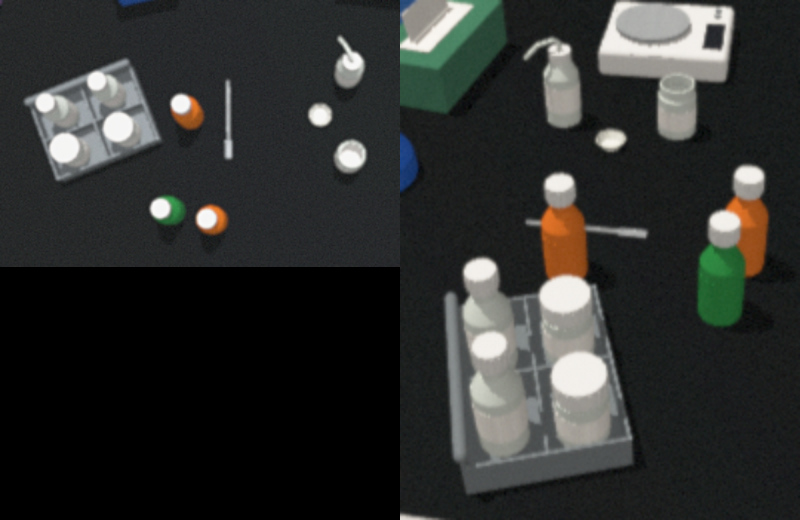

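All four stand upright in their compartments, each within about 3 mm of its row's centre line. The wash bottle and open jar have not moved, so I'm handing in.

```bash
python3 -c "
from cell import arm
print(arm.finish_job(),arm.read_time())"
```

```text
the job is handed in; nothing more can be done
the job is handed in; nothing more can be done
```

The job is handed in (no verdict was returned): the last pictures show both tall bottles upright in the back row and both jars in the front row, with the wash bottle and lidless jar where they started; an orange look-alike beside the caddy appears to have shifted by about 5 mm.

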